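# Close and snap-seal the walnut canister

### The job

Close the walnut canister: lower its lid into the mouth, button still up, until the lid lies flush on the rim all round, and then press the button straight down until you feel it give and snap down for good. Lid and canister are thin plastic, so press no harder than the snap needs, and leave the canister standing where it is and the round pastry cutter and the dough twist beside it undisturbed.

Things in the scene. Friction and masses are not known exactly. Their poses are not given: they have to be found in the camera images.
- canister: Clear plastic canister of walnuts, open at the top, blue-grey collar round the mouth; it stands loose on a round wooden board of some 9 to 18 mm. Rounded square, 104 x 104 mm outside, 125 mm high; mouth 96 x 96 mm (2 mm play to the lid's plug on each side); 0.8 kg. Origin: centre of its underside; z up, x and y square to its sides. Walnuts reach 86 mm above the origin at most.
- lid: White lid, right way up on the table, 0.15 kg. Origin: centre of its underside; z up, x and y square to its sides; any quarter turn fits. Plug 92 x 92 mm, 14 mm high (bevelled to 80 x 80 mm over its lowest 6 mm, grey gasket line), then a deck 104 x 104 x 6 mm, its top 20 mm above the origin. Seated, the deck lies on the rim and the lid's origin is 111 mm above the canister's.
- button_top (a point): Centre of the top of the blue-grey round button (also the lid's handle), 44 mm across, upright sides, in the lid's middle. Up, it is 35 mm above the lid's origin. Pressed, it resists with 2 N, rising to a peak of 12 N at 5 to 6 mm, falling to none at 10 mm; let go sooner it springs up, beyond that it snaps on by itself to a hard stop at 10.8 mm and stays (24.2 mm above the lid's origin).
- cutter_round: Round tinplate pastry cutter with a strap handle, 66 mm across, 41 mm high, standing loose on the table; to be left alone. Origin: centre of its underside.
- dough_twist: Raw dough twist, pale slit rhombus 49 x 72 mm, 8 mm thick, lying loose on the table; to be left alone. Origin: centre of its underside.

How it is judged:
By the outcome, as a careful person would: the job done as asked, in the order asked, and still so for the second after the job is handed in, with the robot touching nothing.
It also fails if it takes over 56 s, if anything falls off the work surface, if the arm or the gripper's body presses on something with over 40 N, if the wrist force passes 120 N, or if a joint passes its speed limit or range.

### The arm

A 6-joint arm with a two-finger parallel gripper is mounted at the origin on the work surface; the furniture and walls round the work are solid. World frame = base frame: x ahead of the robot, y to its left, z up, the work surface at z = 0. Lengths are in mm, angles in rad, forces in N, time in s.
With the tool pointing down it reaches from about 375 to 900 mm from the base axis. Payload 3.1 kg.
Tool frame: the origin (TCP) lies at the very end of the fingers, on their centre line; the grasp point (between the pads) lies 19 mm behind it; z points along the fingers, y is the line along which they close (so a half turn about z gives the same grasp; the last joint's range is limited). The gripper opens to 85 mm and grips with 20 to 120 N. Pads are 22 mm wide; open, the fingers measure 114 mm over their backs; the gripper's body (76 mm by 85 mm) begins 54 mm behind the grasp point. The pads swing forward as they close: fully open they stand 13 mm farther back than shut.
Start: joints at [-1.375, 0.527, 1.433, -0, 1.181, -0.178], TCP at [228.243, -581.809, 231.31] pointing down, gripper open.
Joint ranges: [-3.08, 3.08], [-0.75, 2.2], [0.22, 2.44], [-1.43, 4.57], [0, 2.65], [-2.85, 2.85]. Speed limits (rad/s): [2.79, 2.79, 3.14, 3.14, 3.14, 3.14].

### API

Orientations are given as a unit quaternion [x, y, z, w].
In Python, from plant import * gives the robot as it stands.
- The arm moves only by the tool step_arm, never from a script. Its argument "rows" is one flat list of numbers, 7 for each row, row after row: the gripper command: -1 is shut, 1 is fully open, values between are in proportion, then the shift along the tool's x, y, z in cm, then the turn, a rotation vector about the tool's x, y, z in rad. In form: [gripper, tx, ty, tz, rx, ry, rz, gripper, tx, ty, tz, rx, ry, rz, ...]. A call has 1 to 12 rows; each row shifts and turns the commanded pose from where the row before left it, along the tool's axes as they then stand; what a row does not reach is not made up. A row lasts 1/10 s, in which the tool goes at most 50 mm and 8.59 degrees, less where a joint would pass 70% of its speed; a pose out of reach is approached as far as the arm can. A call is refused whole if a number of a shift passes 5 or a number of a turn 0.15, either way. A call with a gripper value outside its range is refused whole. The fingers move at their own pace and stop on an object; "squeeze" is the grip in N (left out, the last holds). Time passes only in rows, so rows that do not move let the fingers close. It gives the time, the measured TCP pose, the force, the opening and the grip force at its end, in the units of the state.
- get_obs(): the state, without advancing time (a new reading comes with each control period).
- camera(name): name is "side" or "top"; returns a dict with "pixels" (384x512x3 uint8, blue, green, red), "depth" (384x512 float32, mm along the optical axis (not along the pixel's ray), 0 where there is no reading), "fov_y" (degrees; the focal length in pixels is half the picture's height over the tangent of half this angle, whatever the lens; pixels are square), "cx", "cy" (the principal point, pixels), "position" and "orientation" of the camera in the world. Camera axes: x right, y up, looking along -z (the intrinsics and any distortion apply to the point x, -y, -z); pixel columns grow to the right and rows downward; lengths in mm; the calibration is good to about 2 mm. A picture is of the moment at which its call begins.
- finish_job(): hands the job in; it is judged then, once.
The state is a dict: "time": time; "joint_pos": joint angles; "qd": joint speeds; "tau": joint torques, N m; "ee_pos": TCP position; "orientation": TCP orientation; "contact_force": force on the tool from outside, world axes, zero at the start; "ft_torque": the same for the moment, N m; "grip_width": finger opening in mm; "finger_force": force on a finger pad.
Only numpy, scipy, OpenCV 4.12 (cv2) and the standard library are available. Lean on these libraries where they do the work, as an engineer would, in place of code of your own. Each camera call takes 0.05 s, during which the arm holds its last target. There are 200 camera calls.

## Working session

There is one attempt and no reset: what is moved stays moved. The work goes in short steps, Python scripts to look and compute and a tool call to move; the robot and the scene stay as the last step left them, time stands still between calls to the robot, and variables do not carry over. Pictures are saved under pics/ and viewed, at most 10 in all, crops included, and the job is handed in when it is done.

Besides the shell and the picture viewer there is one more tool, called after "Call:" by a JSON object that holds its "method" and its "body". step_arm: Moves the arm, as the interface text tells. Its arguments: {"type":"object","properties":{"rows":{"type":"array"},"squeeze":{"type":"number"}},"required":["rows"]}

```bash
mkdir -p pics; cat > h.py <<'E'
from plant import *
import numpy as np, cv2
from scipy.spatial.transform import Rotation as R
def shot(name,fn=None):
    c=camera(name); 
    if fn: cv2.imwrite('pics/'+fn,c['pixels'])
    return c
def ray(c,uv):
    f=192/np.tan(np.radians(c['fov_y'])/2)
    uv=np.atleast_2d(np.asarray(uv,float))
    K=np.array([[f,0,c['cx']],[0,f,c['cy']],[0,0,1]])
    d=c.get('distortion'); 
    if d is not None: p=cv2.undistortPoints(uv.reshape(-1,1,2),K,np.array(d,float)).reshape(-1,2)
    else: p=(uv-[c['cx'],c['cy']])/f
    v=np.c_[p[:,0],-p[:,1],-np.ones(len(p))]
    return np.array(c['position']),R.from_quat(c['orientation']).apply(v)
def onz(c,uv,z):
    o,v=ray(c,uv); return o+v*((z-o[2])/v[:,2])[:,None]
def cloud(c):
    u,v=np.meshgrid(np.arange(512),np.arange(384))
    o,r=ray(c,np.c_[u.ravel(),v.ravel()])
    return (o+r*c['depth'].reshape(-1,1)).reshape(384,512,3)
E
python3 - <<'E'
from h import *
for n in('top','side'):
    c=shot(n,n+'1.png'); print({k:v for k,v in c.items() if k not in('pixels','depth')})
print(get_obs())
E
```

```text
{'fov_y': 56.11011009302325, 'cx': 256.55908789085396, 'cy': 192.7259711954495, 'position': array([353.30500005,  -7.07425411, 902.60530978]), 'orientation': array([ 0.04659217, -0.03193545, -0.70060395,  0.71131104])}
{'fov_y': 43.503979959769374, 'cx': 259.29061993458816, 'cy': 189.03487534624617, 'position': array([-105.08025432,  818.63300094,  699.40664559]), 'orientation': array([-0.13116848,  0.46135508,  0.83675338, -0.26417817])}
{'time': 0.1, 'joint_pos': array([-1.37548189e+00,  5.28334281e-01,  1.43374589e+00,  8.28227131e-07,
        1.18143374e+00, -1.78510415e-01]), 'qd': array([ 4.50950485e-04, -1.99214273e-03, -3.44458843e-03, -1.07876681e-04,
       -7.64660947e-05, -8.13293053e-04]), 'tau': array([ 8.65905167e-05, -4.43304992e+01, -1.78585875e+01, -3.28732513e-04,
        3.86620959e-03,  1.04823124e-05]), 'ee_pos': array([ 228.13302069, -581.19402752,  230.46439678]), 'orientation': array([ 9.82582245e-01,  1.85825746e-01, -7.68819244e-06, -9.60601504e-04]), 'contact_force': array([-0.01348568,  0.67031218,  0.01174368]), 'ft_torque': array([ 0.03992466, -0.01628507, -0.02816583]), 'finger_force': 0.0, 'grip_width': 85.52488909428124}
```

View pics/top1.png

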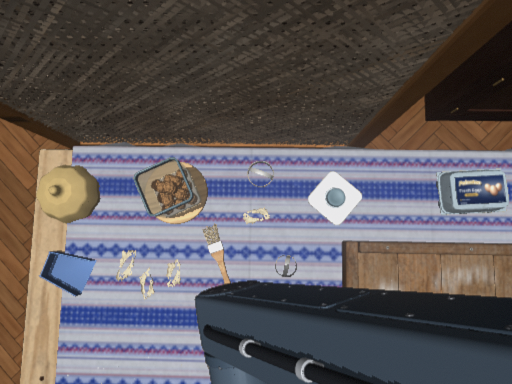

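View pics/side1.png

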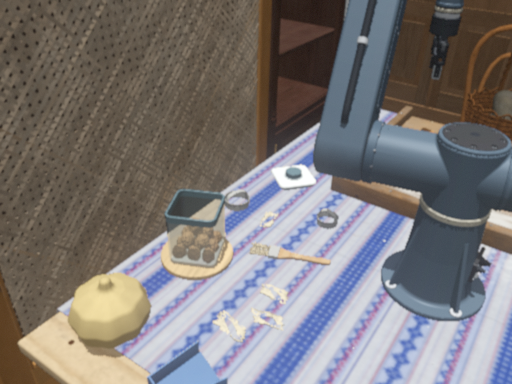

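The top view shows the lid at (335,198) with its button in the middle, the canister rim around (166,187), the cutter at (260,173) and a dough twist at (257,215). The side view shows the same layout, with the canister mouth at (197,207).

```bash
cat > m.py <<'E'
from h import *
def quad(m):
    cs,_=cv2.findContours(m,cv2.RETR_EXTERNAL,cv2.CHAIN_APPROX_NONE)
    return max(cs,key=cv2.contourArea)
def rect(P):
    (x,y),(w,h),a=cv2.minAreaRect(P[:,:2].astype(np.float32)); return np.round([x,y,w,h,a],1)
E
python3 - <<'E'
from m import *
c=shot('top'); im=c['pixels']; P=cloud(c)
hsv=cv2.cvtColor(im,cv2.COLOR_BGR2HSV)
print('hsv lid',hsv[210,335],'btn',hsv[198,336],'cloth',hsv[230,320], 'rim',hsv[200,143],hsv[163,170])
print('P lid',P[212,335],'btn',P[198,336],'table',P[230,300])
# lid: depth-based heights
Z=P[...,2]
m=np.zeros((384,512),np.uint8); m[160:235,295:375]=255
ml=((Z>14)&(Z<60)&(m>0)).astype(np.uint8)*255
q=quad(ml)[:,0]; print('lid depth',rect(onz(c,q,20)))
mw=((hsv[...,1]<40)&(hsv[...,2]>200)&(m>0)).astype(np.uint8)*255
q=quad(cv2.morphologyEx(mw,cv2.MORPH_OPEN,np.ones((5,5))))[:,0]; print('lid white',rect(onz(c,q,20)))
mb=((hsv[...,1]>40)&(hsv[...,2]<190)).astype(np.uint8)*255; s=np.zeros_like(mb); s[182:214,320:352]=mb[182:214,320:352]
q=quad(s)[:,0]; p=onz(c,q,35); print('btn',cv2.minEnclosingCircle(p[:,:2].astype(np.float32)))
sel=(Z[185:212,325:348]>26); print('btn pts',P[185:212,325:348][sel].mean(0),sel.sum())
# canister rim
box=np.zeros((384,512),bool); box[145:230,125:215]=1
mr=((Z>115)&(Z<160)&box); print('rim z',np.median(Z[mr]),mr.sum())
q=quad(mr.astype(np.uint8)*255)[:,0]; print('rim depth',rect(onz(c,q,np.median(Z[mr]))))
mc=((hsv[...,2]<120)&(hsv[...,0]>80)&(hsv[...,0]<125)&(hsv[...,1]>25)&box).astype(np.uint8)*255
q=quad(mc)[:,0]; print('rim colour',rect(onz(c,q,np.median(Z[mr]))))
print('board z',Z[200:212,195:204].mean(), 'table near',np.median(Z[225:235,180:200]))
for n,(r0,r1,c0,c1) in dict(cut=(155,192,243,278),twist=(204,226,240,273)).items():
    z=Z[r0:r1,c0:c1]; pp=P[r0:r1,c0:c1][z>6]; print(n,len(pp),pp.min(0),pp.max(0))
w=P[100:146:10,200:420:60]; print('wall',w.reshape(-1,3).round())
o=np.hstack([im[140:240,120:215],im[140:240,290:385]]); cv2.imwrite('pics/z.png',cv2.resize(o,None,fx=4,fy=4,interpolation=cv2.INTER_CUBIC))
cv2.imwrite('pics/mask.png',np.hstack([mc,ml]))
E
```

```text
hsv lid [135   2 235] btn [ 99  52 158] cloth [120  12 186] rim [ 99  53 145] [ 18  76 165]
P lid [ 406.84518885 -179.59963923   22.87296817] btn [ 439.69010319 -179.48929264   36.98029041] table [362.10913377 -96.71567317   3.52487721]
lid depth [ 443.  -178.8  103.8  104.2   49.9]
lid white [ 442.7 -179.1  101.4  102.3   50.5]
btn ((441.9445495605469, -178.22845458984375), 21.231794357299805)
btn pts [ 442.5823309  -177.79109644   38.40608283] 270
rim z 136.40609772336666 704
rim depth [450.1 211.4 108.2 107.8  25. ]
rim colour [460.1 242.6  65.8 128.8  70.6]
board z 30.727187439152686 table near 2.8854059489815995
cut 250 [353.30500005 -36.13314525   6.02042438] [549.41400955  45.22629274 902.60530978]
twist 64 [353.30500005 -22.01143067   6.03958821] [425.09821322  47.70303657 902.60530978]
wall [[ 619.  126.  202.]
 [ 616.    4.  211.]
 [ 616. -115.  213.]
 [ 615. -230.  220.]
 [ 622.  138.  131.]
 [ 616.    5.  151.]
 [ 620. -125.  146.]
 [ 613. -247.  166.]
 [ 618.  149.   72.]
 [ 616.    5.   83.]
 [ 617. -134.   84.]
 [ 610. -264.  111.]
 [ 618.  163.  -10.]
 [ 615.    6.    5.]
 [ 614. -146.   12.]
 [ 609. -289.   35.]
 [ 617.  180. -109.]
 [ 615.    7.  -95.]
 [ 630. -170. -145.]
 [ 795. -545. -758.]]
```

View pics/z.png

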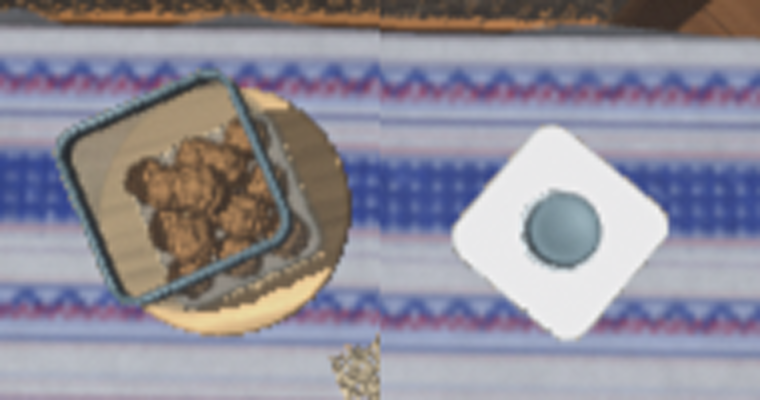

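The crop shows the canister rim as a square tilted about 25°. Its centre is near (450, 211) and the rim is at z≈135. The lid is centred at (442.5, −178.5), tilted about 50°. Next I move above the lid.

Call:
{"method": "step_arm", "body": {"rows": [1,2.89,-2.475,0,0,0,0,1,2.89,-2.475,0,0,0,0,1,2.89,-2.475,0,0,0,0,1,2.89,-2.475,0,0,0,0,1,2.89,-2.475,0,0,0,0,1,2.89,-2.475,0,0,0,0,1,2.89,-2.475,0,0,0,0,1,2.89,-2.475,0,0,0,0,1,2.89,-2.475,0,0,0,0,1,2.89,-2.475,0,0,0,0,1,2.89,-2.475,0,0,0,0,1,2.89,-2.475,0,0,0,0]}}

```text
time: 1.35
ee_pos: [443.1, -177.2, 231.3]
orientation: [0.983, 0.186, -0.0, -0.0]
contact_force: [0.8, -1.0, 0.6]
grip_width: 85.5
finger_force: 0.0
```

Call:
{"method": "step_arm", "body": {"rows": [1,0,0,3,0,0,-0.125,1,0,0,3,0,0,-0.125,1,0,0,3,0,0,-0.125,1,0,0,3,0,0,-0.125,1,0,0,2,0,0,0,1,0,0,1,0,0,0,1,0,0,0,0,0,0,1,0,0,0,0,0,0]}}

```text
time: 2.15
ee_pos: [443.0, -179.0, 81.7]
orientation: [0.906, 0.423, 0.0, 0.0]
contact_force: [0.3, -0.1, 0.5]
grip_width: 85.4
finger_force: 0.0
```

```bash
cat > go.py <<'E'
from h import *
def to(t,yaw):
    s=get_obs(); r=R.from_quat(s['orientation']); M=r.as_matrix()
    d=r.inv().apply(np.array(t)-s['ee_pos'])/10
    x=M[:,0]; a=np.arctan2(x[1],x[0])
    print('t',s['time'],'pos',s['ee_pos'].round(1),'yaw',np.degrees(a).round(2),'tilt',M[:2,2].round(4),'F',s['contact_force'].round(2),'w',round(s['grip_width'],1))
    print('tool shift cm',d.round(3),'rz',round(a-np.radians(yaw),3))
E
python3 -c "
from go import *
to([442.5,-178.5,21],50)"
```

```text
t 2.15 pos [ 443.  -179.    81.7] yaw 50.06 tilt [ 0.0007 -0.0005] F [ 0.28 -0.14  0.54] w 85.4
tool shift cm [ 1.000e-03 -7.700e-02  6.075e+00] rz 0.001
```

Call:
{"method": "step_arm", "body": {"rows": [1,0,-0.07,2,0,0,0,1,0,0,2,0,0,0,1,0,0,1.5,0,0,0,1,0,0,0.6,0,0,0,1,0,0,0,0,0,0,-1,0,0,0,0,0,0,-1,0,0,0,0,0,0,-1,0,0,0,0,0,0,-1,0,0,0,0,0,0,-1,0,0,0,0,0,0,-1,0,0,0,0,0,0,-1,0,0,0,0,0,0], "squeeze": 25}}

```text
time: 3.35
ee_pos: [442.5, -178.5, 20.6]
orientation: [0.906, 0.423, 0.0, 0.0]
contact_force: [-0.2, -0.2, 3.0]
grip_width: 42.6
finger_force: 27.1
```

```bash
python3 -c "
from go import *
to([442.5,-178.5,60],50)
c=shot('side'); cv2.imwrite('pics/s2.png',cv2.resize(c['pixels'][120:240,160:360],None,fx=4,fy=4))"
```

```text
t 3.35 pos [ 442.5 -178.5   20.6] yaw 50.06 tilt [ 0.0009 -0.0006] F [-0.16 -0.2   2.99] w 42.6
tool shift cm [-1.000e-03  8.000e-03 -3.943e+00] rz 0.001
```

View pics/s2.png

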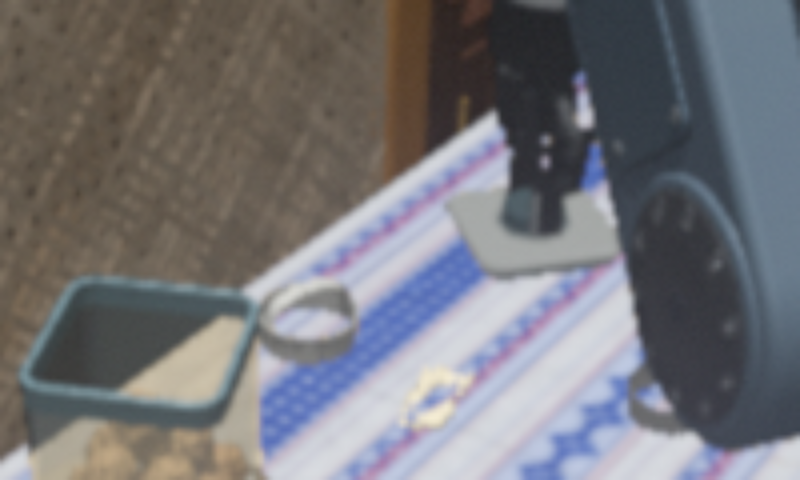

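The fingers have closed on the button at the lid's middle, at (535,215) in this crop, with the lid flat. Now I lift it.

Call:
{"method": "step_arm", "body": {"rows": [-1,0,0,-0.5,0,0,0,-1,0,0,-1,0,0,0,-1,0,0,-2,0,0,0,-1,0,0,-2.5,0,0,0,-1,0,0,-3,0,0,0,-1,0,0,-3,0,0,0,-1,0,0,-3,0,0,0,-1,0,0,-2,0,0,0,-1,0,0,-1,0,0,0,-1,0,0,0,0,0,0]}}

```text
time: 4.4
ee_pos: [442.4, -178.3, 201.5]
orientation: [0.906, 0.423, 0.001, 0.001]
contact_force: [-0.1, -0.5, -1.5]
grip_width: 43.0
finger_force: 26.8
```

```bash
python3 -c "
from go import *
to([450,211.4,210],25)"
```

```text
t 4.4 pos [ 442.4 -178.3  201.5] yaw 50.07 tilt [ 0.0019 -0.0014] F [-0.13 -0.52 -1.52] w 43.0
tool shift cm [ 30.378 -24.428  -0.902] rz 0.438
```

Call:
{"method": "step_arm", "body": {"rows": [-1,1,-0.8,-0.5,0,0,0,-1,1.9,-1.53,-0.5,0,0,0,-1,2.2,-1.77,0,0,0,0,-1,2.2,-1.77,0,0,0,0,-1,2.2,-1.77,0,0,0,0,-1,2.2,-1.77,0,0,0,0,-1,2.2,-1.77,0,0,0,0,-1,2.2,-1.77,0,0,0,0,-1,2.2,-1.77,0,0,0,0,-1,2.2,-1.77,0,0,0,0,-1,2.2,-1.77,0,0,0,0,-1,2.2,-1.77,0,0,0,0]}}

```text
time: 5.6
ee_pos: [446.4, 143.0, 208.9]
orientation: [0.906, 0.423, -0.002, -0.001]
contact_force: [1.3, 0.3, -1.2]
grip_width: 42.7
finger_force: 26.8
```

Call:
{"method": "step_arm", "body": {"rows": [-1,2.2,-1.77,0,0,0,0,-1,2.2,-1.77,0,0,0,0,-1,1.08,-0.86,0,0,0,0,-1,0,0,0,0,0,0.11,-1,0,0,0,0,0,0.11,-1,0,0,0,0,0,0.11,-1,0,0,0,0,0,0.108,-1,0,0,0,0,0,0,-1,0,0,0,0,0,0]}}

```text
time: 6.5
ee_pos: [449.1, 211.3, 209.7]
orientation: [0.976, 0.217, -0.001, 0.0]
contact_force: [-0.1, -0.4, -3.1]
grip_width: 42.8
finger_force: 26.8
```

```bash
python3 - <<'E'
from go import *
to([450,211.4,180],25)
for n in('top','side'):
    c=shot(n); im=c['pixels']; a=im[120:260,90:260] if n=='top' else im[120:270,110:290]
    cv2.imwrite('pics/a_%s.png'%n,cv2.resize(a,None,fx=4,fy=4,interpolation=cv2.INTER_CUBIC))
E
```

```text
t 6.5 pos [449.1 211.3 209.7] yaw 25.09 tilt [-0.0019 -0.0005] F [-0.13 -0.43 -3.06] w 42.8
tool shift cm [0.091 0.032 2.969] rz 0.002
```

View pics/a_top.png

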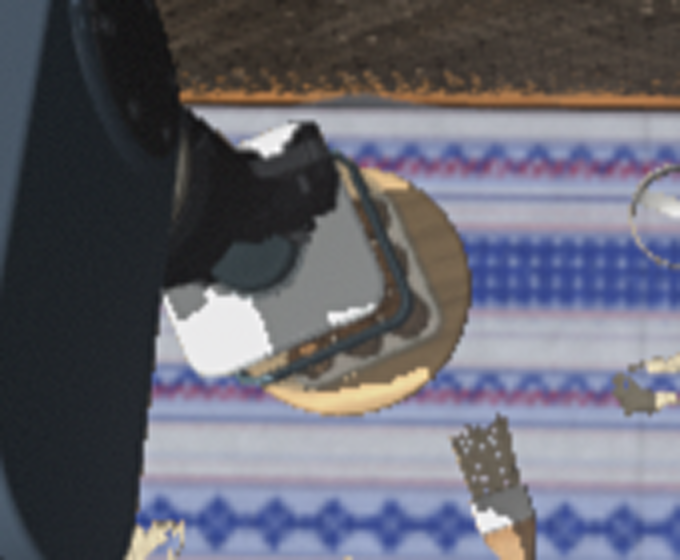

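View pics/a_side.png

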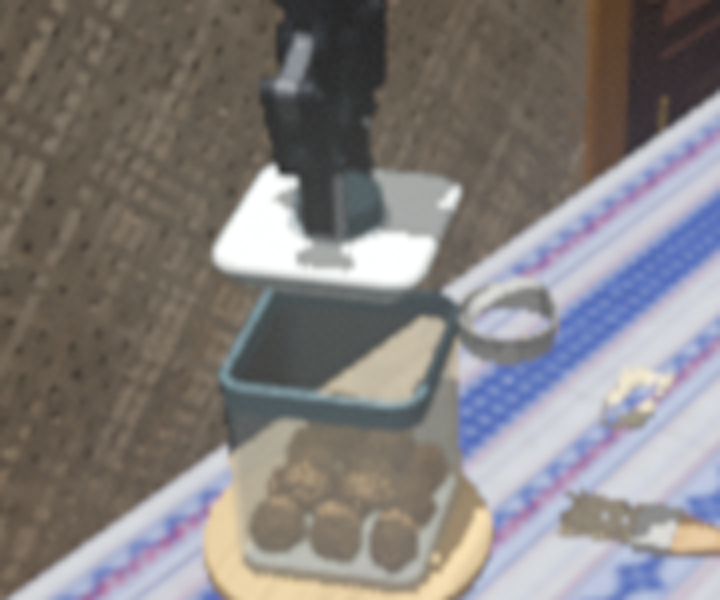

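The top view shows the lid roughly square over the rim, with its left part hidden by the arm. The side view shows the lid level above the mouth, with its deck centre at (335,235) and the rim's near corner at (415,415). Now I'll compare lid and rim in the side camera.

```bash
cat > cmp.py <<'E'
from m import *
def lid(c,z):
    hsv=cv2.cvtColor(c['pixels'],cv2.COLOR_BGR2HSV)
    m=((hsv[...,1]<35)&(hsv[...,2]>120)).astype(np.uint8)*255
    b=np.zeros_like(m); b[155:225,155:235]=255; return m&b
def rimmask(im):
    hsv=cv2.cvtColor(im,cv2.COLOR_BGR2HSV)
    m=((hsv[...,0]>85)&(hsv[...,0]<115)&(hsv[...,1]>60)&(hsv[...,2]<150)).astype(np.uint8)*255
    b=np.zeros_like(m); b[180:232,155:235]=255; return m&b
def outer(P,a):
    # side lines: extreme extents along the axes at angle a
    a=np.radians(a); u=np.array([np.cos(a),np.sin(a)]); v=np.array([-u[1],u[0]])
    return [round(f(P[:,:2]@w),1) for w in(u,v) for f in(np.min,np.max)]
E
python3 - <<'E'
from cmp import *
c=shot('side'); s=get_obs(); z=s['ee_pos'][2]-0.6
im=cv2.imread('pics/side1.png')
mr=rimmask(im); q=quad(mr)[:,0]; h=cv2.convexHull(q)[:,0]
# hull top outline = outer rim top edge except at near sides (collar lower edge)
for zz in(134,137,140): print('rim hull',zz,rect(onz(c,h,zz)))
# inner mouth: hole in the mask
hole=cv2.morphologyEx(mr,cv2.MORPH_CLOSE,np.ones((3,3)))
ml=lid(c,z); ql=quad(cv2.morphologyEx(ml,cv2.MORPH_CLOSE,np.ones((3,3))))[:,0]; hl=cv2.convexHull(ql)[:,0]
print('lid',rect(onz(c,hl,z)),z)
o=np.hstack([im[140:240,150:240],cv2.cvtColor(mr,8)[140:240,150:240],cv2.cvtColor(ml,8)[140:240,150:240]])
o=cv2.resize(o,None,fx=2.9,fy=2.9,interpolation=cv2.INTER_NEAREST)
cv2.imwrite('pics/b.png',o)
E
```

```text
Traceback (most recent call last):
  File "m.py", line 4, in quad
    return max(cs,key=cv2.contourArea)
ValueError: max() iterable argument is empty
```

```bash
sed -i 's/(hsv\[...,1\]>60)&(hsv\[...,2\]<150)/(hsv[...,1]>40)\&(hsv[...,2]<140)/' cmp.py; python3 - <<'E'
from cmp import *
c=shot('side'); s=get_obs(); z=s['ee_pos'][2]-0.6
im=cv2.imread('pics/side1.png'); hsv=cv2.cvtColor(im,cv2.COLOR_BGR2HSV)
print(hsv[194:232:2,180].tolist())
mr=rimmask(im); ml=lid(c,z)
ql=quad(cv2.morphologyEx(ml,cv2.MORPH_CLOSE,np.ones((3,3))))[:,0]; hl=cv2.convexHull(ql)[:,0]
print('lid',rect(onz(c,hl,z)),z)
o=np.hstack([im[140:240,150:240],cv2.cvtColor(mr,8)[140:240,150:240],cv2.cvtColor(ml,8)[140:240,150:240]])
cv2.imwrite('pics/b.png',cv2.resize(o,None,fx=2.9,fy=2.9,interpolation=cv2.INTER_NEAREST))
if mr.any():
    h=cv2.convexHull(quad(mr)[:,0])[:,0]
    for zz in(134,137,140): print('rim hull',zz,rect(onz(c,h,zz)))
E
```

```text
[[97, 44, 75], [90, 29, 71], [105, 8, 65], [0, 0, 61], [75, 8, 62], [60, 8, 63], [0, 0, 64], [120, 4, 62], [60, 4, 62], [30, 4, 62], [30, 8, 61], [95, 33, 94], [96, 50, 143], [98, 45, 91], [98, 43, 89], [35, 13, 119], [22, 32, 173], [21, 33, 176], [22, 32, 174]]
lid [438.8 233.  109.1 151.9  25.2] 209.54803478709155
rim hull 134 [451.8 217.6  99.4 119.6  25. ]
rim hull 137 [448.9 220.8  98.9 119.   25. ]
rim hull 140 [445.9 224.   98.4 118.4  25. ]
```

View pics/b.png

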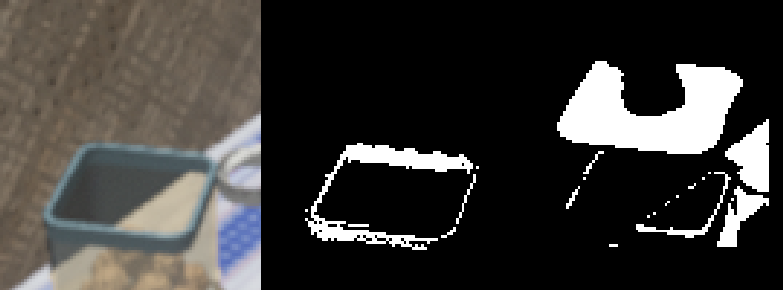

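Both the rim and the lid show at 25°. I'll lower the lid to just above the rim and measure the offset there.

Call:
{"method": "step_arm", "body": {"rows": [-1,0.09,0.03,0.5,0,0,0,-1,0,0,1,0,0,0,-1,0,0,1,0,0,0,-1,0,0,1,0,0,0,-1,0,0,0.5,0,0,0,-1,0,0,0,0,0,0,-1,0,0,0,0,0,0]}}

```text
time: 7.4
ee_pos: [450.8, 211.7, 170.1]
orientation: [0.976, 0.216, -0.0, -0.0]
contact_force: [-0.4, 0.3, -2.1]
grip_width: 42.8
finger_force: 26.8
```

```bash
python3 - <<'E'
from cmp import *
s=get_obs(); z=s['ee_pos'][2]-0.6; print('z lid top',z,s['ee_pos'].round(1),s['contact_force'].round(1))
a=np.radians(25); A=np.array([[np.cos(a),np.sin(a)],[-np.sin(a),np.cos(a)]])
def edges(c,m,z,tag):
    yy,xx=np.nonzero(m); P=onz(c,np.c_[xx,yy],z)[:,:2]@A.T
    for nm,i,j in(('u',0,1),('v',1,0)):   # robust extents, per strip across the other axis
        k=np.round(P[:,j]/4); lo=[];hi=[]
        for t in np.unique(k):
            p=P[k==t,i]
            if len(p)>3: lo.append(p.min()); hi.append(p.max())
        print(tag,nm,'lo',np.percentile(lo,[5,25,50]).round(1),'hi',np.percentile(hi,[50,75,95]).round(1))
print('tcp uv',(A@s['ee_pos'][:2]).round(1),'meas rim uv',(A@[450.1,211.4]).round(1))
tiles=[]
for n,box in(('side',(170,232,155,235)),('top',(140,225,125,215))):
    c=shot(n); im0=cv2.imread('pics/%s1.png'%n); im=c['pixels']
    b=np.zeros(im.shape[:2],bool); b[box[0]:box[1],box[2]:box[3]]=1
    h0=cv2.cvtColor(im0,cv2.COLOR_BGR2HSV); h1=cv2.cvtColor(im,cv2.COLOR_BGR2HSV)
    mr=b&(h0[...,0]>82)&(h0[...,0]<115)&(h0[...,1]>22)&(h0[...,2]<165)
    nn,l,st,_=cv2.connectedComponentsWithStats(mr.astype(np.uint8),connectivity=8); mr=l==1+np.argmax(st[1:,4])
    b[:155]=b[:155]; bb=np.zeros_like(b); bb[box[0]-25:box[1],box[2]-10:box[3]]=1
    ml=bb&(h1[...,1]<25)&(h1[...,2]>105)
    nn,l,st,_=cv2.connectedComponentsWithStats(ml.astype(np.uint8)); ml=l==1+np.argmax(st[1:,4])
    edges(c,mr,136.,n+' rim'); edges(c,ml,z,n+' lid')
    y0,x0=box[0]-25,box[2]-10
    v=im.copy(); v0=im0.copy(); v[ml]=(0,0,255); v0[mr]=(0,0,255)
    tiles.append(np.hstack([t[y0:y0+110,x0:x0+100] for t in(im,v,v0)]))
cv2.imwrite('pics/c.png',cv2.resize(np.vstack(tiles),None,fx=2.6,fy=2.6,interpolation=cv2.INTER_NEAREST))
E
```

```text
z lid top 169.54334010500705 [450.8 211.7 170.1] [-0.4  0.3 -2.1]
tcp uv [498.    1.3] meas rim uv [497.3   1.4]
side rim u lo [444.1 444.7 445.6] hi [550.1 551.  551.5]
side rim v lo [-53.5 -52.7 -51.2] hi [66.8 68.3 71.1]
side lid u lo [408.9 413.8 418.7] hi [549.1 550.2 550.9]
side lid v lo [-50.7 -48.  -35.8] hi [ 91.8  93.6 118.4]
top rim u lo [444.7 445.2 445.8] hi [549.8 550.4 551.3]
top rim v lo [-50.2 -49.9 -49.6] hi [55.1 73.9 81. ]
top lid u lo [445.1 445.8 446.8] hi [486.9 493.2 502.5]
top lid v lo [-51.9 -51.3 -51.1] hi [48.8 53.4 57.1]
```

View pics/c.png

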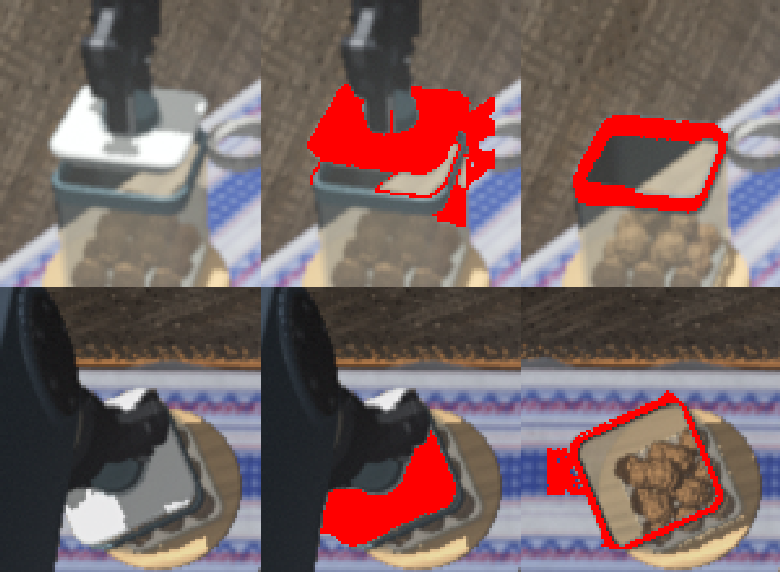

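In the first row (side view), the lid sits just above the mouth. The second row is the top view, and it also shows the lid nearly over the rim. Comparing matching edges in both views puts the rim at z≈139, and the lid is off by about +1 mm in u and −1.3 mm in v. I'll correct that and lower into the bevel, watching the force.

Call:
{"method": "step_arm", "body": {"rows": [-1,-0.09,-0.13,0.3,0,0,0,-1,0,0,0.3,0,0,0,-1,0,0,0.2,0,0,0,-1,0,0,0.2,0,0,0,-1,0,0,0.2,0,0,0,-1,0,0,0.2,0,0,0,-1,0,0,0,0,0,0,-1,0,0,0,0,0,0]}}

```text
time: 8.3
ee_pos: [449.4, 212.4, 156.3]
orientation: [0.976, 0.216, -0.0, -0.0]
contact_force: [-0.4, -0.1, -0.5]
grip_width: 43.0
finger_force: 26.8
```

Call:
{"method": "step_arm", "body": {"rows": [-1,0,0,0.1,0,0,0,-1,0,0,0.1,0,0,0,-1,0,0,0.1,0,0,0,-1,0,0,0,0,0,0]}}

```text
time: 8.7
ee_pos: [449.3, 212.4, 153.2]
orientation: [0.976, 0.216, -0.0, -0.0]
contact_force: [-0.6, -0.3, -0.3]
grip_width: 42.8
finger_force: 26.8
```

Call:
{"method": "step_arm", "body": {"rows": [-1,0,0,0.1,0,0,0,-1,0,0,0.1,0,0,0,-1,0,0,0,0,0,0]}}

```text
time: 9.0
ee_pos: [449.3, 212.4, 151.2]
orientation: [0.976, 0.216, -0.0, -0.0]
contact_force: [-0.1, -0.6, -1.9]
grip_width: 42.7
finger_force: 26.8
```

Call:
{"method": "step_arm", "body": {"rows": [-1,0,0,0.1,0,0,0,-1,0,0,0.1,0,0,0,-1,0,0,0,0,0,0]}}

```text
time: 9.3
ee_pos: [449.3, 212.4, 149.2]
orientation: [0.976, 0.216, -0.0, -0.0]
contact_force: [-0.6, -0.4, -1.3]
grip_width: 42.6
finger_force: 26.8
```

Call:
{"method": "step_arm", "body": {"rows": [-1,0,0,0.1,0,0,0,-1,0,0,0,0,0,0]}}

```text
time: 9.5
ee_pos: [449.3, 212.4, 148.2]
orientation: [0.976, 0.216, -0.0, 0.0]
contact_force: [0.4, -0.1, -1.2]
grip_width: 42.6
finger_force: 26.8
```

Call:
{"method": "step_arm", "body": {"rows": [-1,0,0,0.1,0,0,0,-1,0,0,0,0,0,0]}}

```text
time: 9.7
ee_pos: [449.3, 212.4, 147.2]
orientation: [0.976, 0.216, -0.0, 0.0]
contact_force: [-0.7, 0.5, -1.1]
grip_width: 42.2
finger_force: 26.8
```

Call:
{"method": "step_arm", "body": {"rows": [-1,0,0,0.1,0,0,0,-1,0,0,0,0,0,0]}}

```text
time: 9.9
ee_pos: [449.3, 212.4, 146.2]
orientation: [0.976, 0.216, -0.0, -0.0]
contact_force: [0.1, -0.9, -1.6]
grip_width: 42.7
finger_force: 26.8
```

Call:
{"method": "step_arm", "body": {"rows": [-1,0,0,0.05,0,0,0,-1,0,0,0,0,0,0]}}

```text
time: 10.1
ee_pos: [449.4, 212.4, 145.8]
orientation: [0.976, 0.216, -0.0, -0.0]
contact_force: [0.2, 0.0, -1.9]
grip_width: 42.4
finger_force: 26.8
```

Call:
{"method": "step_arm", "body": {"rows": [-1,0,0,0.1,0,0,0,-1,0,0,0,0,0,0]}}

```text
time: 10.3
ee_pos: [449.4, 212.4, 145.1]
orientation: [0.976, 0.216, 0.0, 0.0]
contact_force: [-0.6, -0.0, 2.8]
grip_width: 42.7
finger_force: 27.1
```

Call:
{"method": "step_arm", "body": {"rows": [-1,0,0,0.05,0,0,0,-1,0,0,0,0,0,0]}}

```text
time: 10.5
ee_pos: [449.4, 212.5, 144.6]
orientation: [0.976, 0.216, 0.0, -0.0]
contact_force: [-1.3, -0.3, 3.8]
grip_width: 42.7
finger_force: 27.2
```

Call:
{"method": "step_arm", "body": {"rows": [-1,0,0,0.05,0,0,0,-1,0,0,0,0,0,0]}}

```text
time: 10.7
ee_pos: [449.4, 212.5, 144.1]
orientation: [0.976, 0.216, 0.0, -0.0]
contact_force: [-1.9, 0.0, 5.3]
grip_width: 42.9
finger_force: 27.3
```

```bash
python3 - <<'E'
from h import *
s=get_obs(); print(s['ee_pos'].round(2),s['contact_force'].round(2),s['ft_torque'].round(3))
c=shot('side'); d=shot('top')
a=cv2.resize(c['pixels'][155:275,150:250],None,fx=4,fy=4.5,interpolation=cv2.INTER_CUBIC); b=cv2.resize(d['pixels'][130:250,120:220],None,fx=4,fy=4.5,interpolation=cv2.INTER_CUBIC)
cv2.imwrite('pics/d.png',np.hstack([a,b]))
E
```

```text
[449.43 212.5  144.08] [-1.88  0.04  5.31] [-0.047  0.201 -0.022]
```

View pics/d.png

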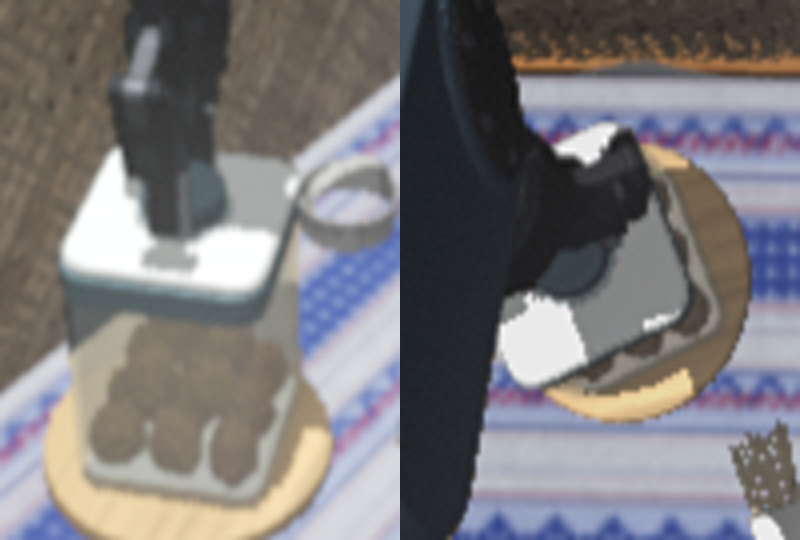

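The left half shows the deck lying on the collar all round, and the top view agrees. Contact came at TCP z≈145.3. I'll relieve the press, release, rise and shut the fingers.

Call:
{"method": "step_arm", "body": {"rows": [-1,0,0,-0.1,0,0,0,-1,0,0,0,0,0,0,1,0,0,0,0,0,0,1,0,0,0,0,0,0,1,0,0,0,0,0,0,1,0,0,0,0,0,0,1,0,0,-1,0,0,0,1,0,0,-2,0,0,0,1,0,0,-1,0,0,0,1,0,0,0,0,0,0]}}

```text
time: 11.8
ee_pos: [450.7, 212.8, 186.6]
orientation: [0.976, 0.216, 0.002, -0.0]
contact_force: [0.3, -0.0, 0.1]
grip_width: 85.1
finger_force: 0.0
```

Call:
{"method": "step_arm", "body": {"rows": [-1,0,0,0,0,0,0,-1,0,0,0,0,0,0,-1,0,0,0,0,0,0,-1,0,0,0,0,0,0,-1,0,0,0,0,0,0,-1,0,0,0,0,0,0,-1,0,0,0,0,0,0,-1,0,0,0,0,0,0]}}

```text
time: 12.6
ee_pos: [449.4, 212.4, 184.8]
orientation: [0.976, 0.216, -0.0, -0.0]
contact_force: [-0.6, -0.5, 0.5]
grip_width: -0.0
finger_force: 0.0
```

```bash
python3 - <<'E'
from go import *
to([449.3,212.4,164],25)
c=shot('side'); d=shot('top')
a=cv2.resize(c['pixels'][155:275,150:250],None,fx=4,fy=4.5,interpolation=cv2.INTER_CUBIC); b=cv2.resize(d['pixels'][130:250,120:220],None,fx=4,fy=4.5,interpolation=cv2.INTER_CUBIC)
cv2.imwrite('pics/e.png',np.hstack([a,b]))
E
```

```text
t 12.6 pos [449.4 212.4 184.8] yaw 24.97 tilt [-0. -0.] F [-0.56 -0.47  0.55] w -0.0
tool shift cm [-7.00e-03  1.00e-03  2.08e+00] rz -0.001
```

View pics/e.png

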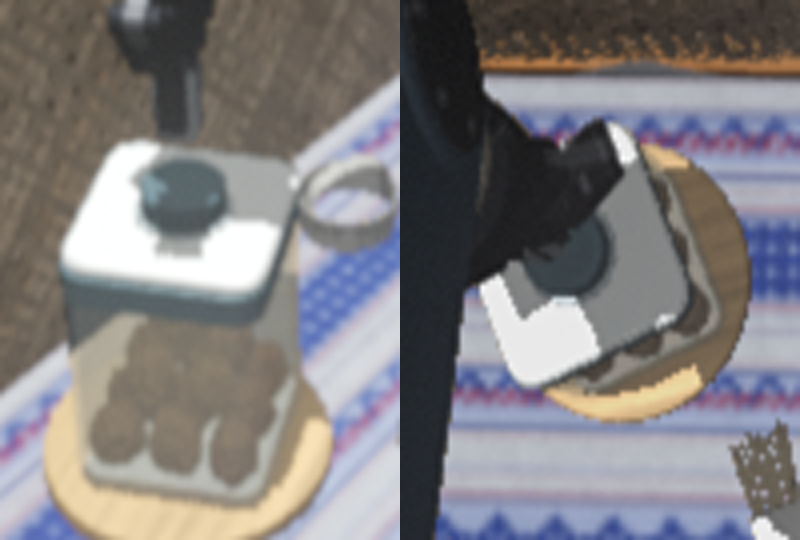

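The lid is flush all round and the button is up, at (183,197) on the left. That is the tenth and last picture. Now the press.

Call:
{"method": "step_arm", "body": {"rows": [-1,0,0,1,0,0,0,-1,0,0,0.8,0,0,0,-1,0,0,0.4,0,0,0,-1,0,0,0.2,0,0,0,-1,0,0,0,0,0,0]}}

```text
time: 13.2
ee_pos: [449.1, 212.4, 160.3]
orientation: [0.976, 0.216, -0.001, -0.0]
contact_force: [0.6, 0.4, 0.4]
grip_width: -0.3
finger_force: 0.0
```

Call:
{"method": "step_arm", "body": {"rows": [-1,0,0,0.1,0,0,0,-1,0,0,0.1,0,0,0,-1,0,0,0.1,0,0,0,-1,0,0,0,0,0,0]}}

```text
time: 13.6
ee_pos: [449.6, 212.5, 158.2]
orientation: [0.976, 0.216, 0.0, -0.0]
contact_force: [-0.0, 0.5, 4.5]
grip_width: 0.1
finger_force: 1.9
```

Call:
{"method": "step_arm", "body": {"rows": [-1,0,0,0.1,0,0,0,-1,0,0,0.1,0,0,0,-1,0,0,0,0,0,0]}}

```text
time: 13.9
ee_pos: [449.7, 212.5, 156.5]
orientation: [0.976, 0.216, 0.001, 0.0]
contact_force: [-1.7, -1.4, 7.4]
grip_width: 0.1
finger_force: 3.9
```

Call:
{"method": "step_arm", "body": {"rows": [-1,0,0,0.1,0,0,0,-1,0,0,0.05,0,0,0,-1,0,0,0,0,0,0]}}

```text
time: 14.2
ee_pos: [449.7, 212.5, 155.3]
orientation: [0.976, 0.216, 0.001, 0.0]
contact_force: [-2.0, -0.8, 9.3]
grip_width: 0.2
finger_force: 4.9
```

Call:
{"method": "step_arm", "body": {"rows": [-1,0,0,0.1,0,0,0,-1,0,0,0.05,0,0,0,-1,0,0,0,0,0,0]}}

```text
time: 14.5
ee_pos: [449.7, 212.6, 154.0]
orientation: [0.976, 0.216, 0.001, -0.0]
contact_force: [-2.1, -0.8, 9.6]
grip_width: 0.1
finger_force: 5.5
```

Call:
{"method": "step_arm", "body": {"rows": [-1,0,0,0.1,0,0,0,-1,0,0,0.05,0,0,0,-1,0,0,0,0,0,0]}}

```text
time: 14.8
ee_pos: [449.6, 212.6, 152.5]
orientation: [0.976, 0.216, 0.001, -0.0]
contact_force: [-1.8, 0.6, 9.1]
grip_width: 0.4
finger_force: 5.2
```

Call:
{"method": "step_arm", "body": {"rows": [-1,0,0,0.1,0,0,0,-1,0,0,0,0,0,0]}}

```text
time: 15.0
ee_pos: [449.6, 212.6, 151.2]
orientation: [0.976, 0.216, 0.001, -0.0]
contact_force: [-1.1, 0.3, 7.1]
grip_width: 0.0
finger_force: 4.0
```

Past the peak and falling.

Call:
{"method": "step_arm", "body": {"rows": [-1,0,0,0.1,0,0,0,-1,0,0,0,0,0,0]}}

```text
time: 15.2
ee_pos: [449.6, 212.6, 149.6]
orientation: [0.976, 0.216, 0.0, -0.0]
contact_force: [-0.5, 0.6, 1.4]
grip_width: 0.1
finger_force: 0.6
```

Call:
{"method": "step_arm", "body": {"rows": [-1,0,0,0.05,0,0,0,-1,0,0,0,0,0,0]}}

```text
time: 15.4
ee_pos: [449.2, 212.4, 148.5]
orientation: [0.976, 0.216, -0.0, 0.0]
contact_force: [0.5, -0.0, 0.9]
grip_width: -0.3
finger_force: 0.2
```

Call:
{"method": "step_arm", "body": {"rows": [-1,0,0,0.05,0,0,0,-1,0,0,0,0,0,0]}}

```text
time: 15.6
ee_pos: [449.2, 212.4, 148.4]
orientation: [0.976, 0.216, -0.0, 0.0]
contact_force: [-0.2, 0.1, 4.0]
grip_width: -0.1
finger_force: 1.9
```

The button dropped away at 149.6 and reached the hard stop at 148.5. I'll retreat and verify with depth numbers.

Call:
{"method": "step_arm", "body": {"rows": [-1,0,0,-0.5,0,0,0,-1,0,0,-2,0,0,0,-1,0,0,-3,0,0,0,-1,0,0,-4,0,0,0,-1,0,0,-4,0,0,0,-1,-2,3,0,0,0,0,-1,-3,4,0,0,0,0,-1,-3,4,0,0,0,0,-1,-3,4,0,0,0,0,-1,-3,4,0,0,0,0,-1,0,0,0,0,0,0,-1,0,0,0,0,0,0]}}

```text
time: 16.8
ee_pos: [402.5, -20.0, 283.4]
orientation: [0.977, 0.214, 0.0, -0.0]
contact_force: [0.5, -0.2, -0.2]
grip_width: -0.3
finger_force: 0.0
```

```bash
python3 - <<'E'
from m import *
s=get_obs(); print(s['time'],s['ee_pos'].round(1),s['contact_force'].round(2))
c=shot('side'); P=cloud(c)
X=P-[449.3,212.4,0]; r=np.hypot(X[...,0],X[...,1]); Z=P[...,2]
b=(r<17)&(Z>120)&(Z<175); print('button z',np.median(Z[b]),b.sum())
a=np.radians(25); u=X[...,0]*np.cos(a)+X[...,1]*np.sin(a); v=-X[...,0]*np.sin(a)+X[...,1]*np.cos(a)
k=(r>28)&(abs(u)<47)&(abs(v)<47)&(Z>120)&(Z<175)
A=np.c_[u[k],v[k],np.ones(k.sum())]; print('deck plane',np.linalg.lstsq(A,Z[k],rcond=None)[0].round(4),k.sum())
im0=cv2.imread('pics/side1.png').astype(int); d=abs(c['pixels'].astype(int)-im0).max(2)
print('change: cutter',(d[190:212,226:250]>30).sum(),'twist',(d[208:230,258:282]>30).sum(),'board',(d[240:278,160:235]>30).sum())
E
```

```text
16.8 [402.5 -20.  283.4] [ 0.48 -0.23 -0.2 ]
button z 147.8646080687941 122
deck plane [1.800000e-03 9.000000e-04 1.439971e+02] 863
change: cutter 0 twist 0 board 74
```

```bash
python3 -c "
from plant import *
print(finish_job())"
```

```text
the job is handed in; nothing more can be done
None
```

The walnut canister is closed and the job is handed in: the lid is level on the rim and the button snapped down for good. Readings during the press stayed under 10 N, and the camera shows the cutter and dough twist unmoved.

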